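# Couple a gas cartridge to the fondue burner

### The arm

A 6-joint arm with a two-finger parallel gripper is mounted at the origin on the work surface. World frame = base frame: x ahead of the robot, y to its left, z up, the work surface at z = 0. Lengths are in m, angles in rad, forces in N, time in s.
With the tool pointing down it reaches from about 0.375 to 0.825 m from the base axis. Payload 5.5 kg.
Tool frame: the origin (TCP) lies at the very end of the fingers, on their centre line; the grasp point (between the pads) lies 19 mm behind it; z points along the fingers, y is the direction in which the jaws open and shut (so a half turn about z gives the same grasp; the last joint's range is limited). The gripper opens to 85 mm and grips with 20 to 120 N. Pads are 22 mm wide; open, the fingers measure 114 mm over their backs; the gripper's body (76 mm by 85 mm) begins 54 mm behind the grasp point. The pads swing forward as they close: fully open they stand 13 mm farther back than shut.
Start: joints at [1.104, 0.314, -0.047, 1.21, 0, 1.571], TCP at [0.27, 0.536, 0.231] pointing down, gripper open.
Joint ranges: [-2.67, 2.67], [-0.69, 1.73], [-1.03, 1.25], [-2.08, 2.16], [-1.42, 1.45], [-3.14, 3.14]. Speed limits (rad/s): [2.39, 2.39, 3.01, 3.14, 3.14, 3.14].

### API

Orientations are given as a rotation vector (axis times angle).
In Python, from rig import bot, let_go, grasp, viewer, order gives the robot as it stands. Calls block until the motion is done:
- bot.reach(position, orientation): joint-space move of the TCP to a pose.
- bot.move_straight(position, ori=None, vel=0.15): straight line of the TCP; ori=None keeps the orientation; vel is the mean speed in m/s.
- bot.move_joints(angles): joint-space move.
- let_go() and grasp(): open the fingers fully, or close them until they stop; the grip force is fixed at half the most.
- bot.sleep(seconds).
- bot.solve_ik(position, orientation): joint angles nearest the present ones, or None.
- viewer.grab_frame(name): name is "scene" or "top" or "wrist"; returns the picture (480x640x3 uint8, red, green, blue); there is no depth.
- viewer.calibration(name): a dict with "fx", "fy", "cx", "cy" (pixels), "world_to_cam" (4x4, takes a point from world to camera coordinates); the wrist camera has in their place "T_tool_cam" (4x4, takes a point from camera to tool coordinates, whose origin is the TCP and whose axes are the flange's). Camera axes: x right, y down, z forward; pixel columns grow to the right and rows downward; lengths in m; the calibration is good to about 2 mm. A picture is of the moment at which its call begins: read the wrist's pose just before it. calibration takes no time and is no camera call.
A pose or a line that the arm cannot do raises bot.IKError and nothing moves.
- order.hand_in(): hands the job in, once; it reports no verdict.
Readings, each from a call of its own:
- bot.read_t(): time.
- bot.read_qpos(): joint angles.
- bot.read_qvel(): joint speeds.
- bot.read_joint_torque(): joint torques, N m.
- bot.read_eef_pos(): TCP position.
- bot.read_orientation(): TCP orientation.
- bot.read_wrist_force(): force on the tool from outside, world axes, zero at the start.
- bot.read_ft_torque(): the same for the moment, N m.
- bot.read_finger_gap(): opening from 0.0 (shut) to 1.0 (fully open).
Only numpy, scipy, OpenCV 4.12 (cv2) and the standard library are available. Lean on these libraries where they do the work, as an engineer would, in place of code of your own. Each camera call takes 0.05 s, during which the arm holds its last target.

### The job

Fit the fresh gas cartridge to the table burner: lift it out of its wooden holder, lay it in the burner's cradle with its nozzle towards the quick coupler but still outside it, and let go of it there. Pull the coupler's sleeve back until it stays back by itself, then take the cartridge by its body and push it fully home, so that the sleeve springs all the way forward over its neck and locks it. Let go, and leave the pot, jar, burner cup and dishes where they are.

Things in the scene. Friction and masses are not known exactly. Their poses are not given: they have to be found in the camera images.
- station: Table burner, fixed: dark steel base 12 mm thick (its x -140 to 160, y -60 to 60 mm), round burner head 80 mm high on a wing at +y (centre x 90, y 145). Origin on the shelf; z up; x is the direction in which the cartridge is pushed in. Coupler axis: the line y = 0, z = 75 mm, along x. Behind the coupler a grey valve block, x 98 to 143 mm, top at z 104.
- mouth (a point): Centre of the coupler's open mouth, on the coupler's axis at station x = 63 mm; axes as the station's. Bore 19 mm wide, flared to 23 mm at the mouth. With the sleeve forward, jaws inside keep the nozzle out; with it back, the nozzle goes in.
- seat (a point): Where the nozzle tip lies when fully home: on the axis, 27 mm inside the mouth (station x = 90 mm). 10 mm short of it the nozzle meets a plunger; pushing on (5 to 10 N) frees the held-back sleeve; once fully home (neck stopped by the mouth), jaws drop in the nozzle's groove and the sleeve springs forward.
- cradle (a point): Where cart_mid should lie when the cartridge is laid in the cradle: on the coupler's axis at station x = -39 mm, nozzle tip then 28 mm outside the mouth. Cradle: two aluminium V rests at station x = -35 and -75 mm (10 mm long, reaching to y = +-19, tops 13 mm below the axis) that carry the body exactly on the coupler's axis and let it slide along. Axes as the station's.
- sleeve_grip (a point): Centre of the coupler's steel sleeve, a knurled ring 44 mm across, 34 mm long (50 mm flange on the last 5 mm at the valve block), on the coupler's axis; moves with the sleeve; when forward at station x = 65 mm, z = 75 mm. Axes as the station's. Can be gripped from above, across the axis.
- sleeve (a joint): Sleeve, m: 0 = fully forward (reaching 15 mm beyond the mouth, a green band bare behind it), 0.012 = fully back towards the valve block (station +x, mouth nearly bare, band covered). A spring of 6 to 16 N pushes it forward; over the last 1.5 mm it snaps back and stays back by itself (held by some 6 N). About 0.0075 with the nozzle inside: not fully home yet.
- cart_mid (a point): Middle of the loose gas cartridge (round, 148 mm long, about 0.22 kg), on its axis; x along it towards the nozzle tip. Green body 40 mm across (x -74 to 16 mm), aluminium neck 26 mm across (x 16 to 44), brass nozzle 16 mm across with a groove (x 44 to 74).
- cart_neck (a point): Middle of the cartridge's neck, 30 mm ahead of cart_mid; the only part that can be gripped while it lies in the holder.
- cart_body (a point): Middle of the cartridge's green body, 29 mm behind cart_mid.
- cart_tip (a point): Tip of the cartridge's nozzle, 74 mm ahead of cart_mid.
- holder: Wooden trough, fixed: the cartridge lies level in it, axis 50 mm above the shelf, along the holder's x (nozzle to +x), cart_mid above the origin. Side walls (65 mm over the outsides, tops 69 mm above the shelf) and a rear wall enclose the body from x -90 to 0 mm; neck and nozzle stick out. Open on top: the cartridge lifts straight out.
- susan (a joint): Angle of the olive wood turntable (350 mm across, top 30 mm above the shelf), rad from its start; it turns if pushed.
- pot: white enamel fondue pot, 144 mm across, 95 mm high, loose on the middle of the turntable; origin at the centre of its underside
- jar: glass jar with a steel screw lid, 68 mm across, 90 mm high, loose on the turntable; origin at the centre of its underside
- cup: chrome burner cup, 72 mm across, 45 mm high, loose on the turntable; origin at the centre of its underside
- dish_a: porcelain dish, 80 mm across, 30 mm high, loose on the turntable; origin at the centre of its underside
- dish_b: porcelain dish like dish_a, loose on the turntable; origin at the centre of its underside
- dish_c: porcelain dish like dish_a, loose on the shelf near the robot; origin at the centre of its underside
- dish_d: porcelain dish like dish_a, loose on the far part of the shelf; origin at the centre of its underside

How it is judged:
On the way:
1. The cartridge lies in the cradle on the coupler's axis, nozzle towards the coupler and outside it, let go of (x of cart_mid in the frame of station between -0.1 and -0.015 m and x of cart_tip in the frame of station above -0.03 m and y of cart_mid in the frame of station between -0.006 and 0.006 m and z of cart_mid in the frame of station between 0.069 and 0.081 m and angle between the x axis of cart_mid and the x axis of station, either way round below 0.1 rad and contact force between the fingers and anything else below 0.1 N), for 0.2 s.
At the end, for the whole second after the job is handed in: The nozzle tip is within 5 mm of its seat, in line with the coupler (within 0.08 rad), the sleeve is fully forward again (under 2.5 mm from its front stop), and the cartridge is let go (value of joint sleeve below 0.0025 m and distance between cart_tip and seat below 0.005 m and angle between the x axis of cart_mid and the x axis of station, either way round below 0.08 rad and x of cart_tip in the frame of mouth above 0.022 m); the robot touches nothing.
It fails at once if The pot is moved by more than 30 mm (distance of pot from where it was at the start of the episode above 0.03 m).
It fails at once if The jar or the burner cup is moved by more than 30 mm (distance of any of jar, cup from where it was at the start of the episode above 0.03 m).
It fails at once if A porcelain dish is moved by more than 30 mm (distance of any of dish_a, dish_b, dish_c, dish_d from where it was at the start of the episode above 0.03 m).
It also fails if it takes over 48 s, if anything falls off the work surface, if the arm or the gripper's body presses on something with over 40 N, if the wrist force passes 120 N, or if a joint passes its speed limit or range.

## Working session

There is one attempt and no reset: what is moved stays moved. The work goes in short steps, each a Python script; the robot and the scene stay as the last script left them, time stands still between calls to the robot, and variables do not carry over. Pictures are saved under pics/ and viewed, and the job is handed in when it is done.

```bash
ls -la; mkdir -p pics; python3 - <<'E'
from rig import bot, viewer
import cv2
for n in ("scene","top","wrist"):
    im=viewer.grab_frame(n); cv2.imwrite(f"pics/{n}0.png",im[:,:,::-1])
    c=viewer.calibration(n); print(n,{k:(v if not hasattr(v,'round') else v) for k,v in c.items()})
print(bot.read_t(),bot.read_eef_pos(),bot.read_orientation())
E
```

```text
total 12
drwxr-xr-x  3 agent agent 4096 Dec  6 09:49 .
drwxr-xr-x 23 root  root  4096 Dec  6 09:49 ..
drwxr-xr-x  2 agent agent 4096 Dec  6 09:49 pics
scene {'fx': 542.4498755671119, 'fy': 542.4498755671119, 'cx': 311.1186333428726, 'cy': 234.1851184343743, 'world_to_cam': array([[ 0.57874921,  0.81538371,  0.01409834, -0.41662317],
       [ 0.60350495, -0.41660506, -0.67986911, -0.2221266 ],
       [-0.54848075,  0.40198213, -0.73319795,  1.43282125],
       [ 0.        ,  0.        ,  0.        ,  1.        ]])}
top {'fx': 596.5534411146009, 'fy': 596.5534411146009, 'cx': 316.13356876370557, 'cy': 243.37941157830574, 'world_to_cam': array([[ 1.66654882e-02, -9.99861103e-01, -1.89160238e-04,
         1.29875453e-01],
       [-9.97222769e-01, -1.66077778e-02, -7.26011816e-02,
         5.72715440e-01],
       [ 7.25879560e-02,  1.39856903e-03, -9.97361034e-01,
         1.45287957e+00],
       [ 0.00000000e+00,  0.00000000e+00,  0.00000000e+00,
         1.00000000e+00]])}
wrist {'fx': 331.0287180835305, 'fy': 331.0287180835305, 'cx': 320.6859211933563, 'cy': 245.54483397533028, 'T_tool_cam': array([[ 2.39880666e-05, -9.64190254e-01, -2.65211527e-01,
         6.69600817e-02],
       [ 9.99999304e-01,  3.36030431e-04, -1.13120730e-03,
        -9.76832868e-05],
       [ 1.17981820e-03, -2.65211315e-01,  9.64189590e-01,
        -1.42514746e-01],
       [ 0.00000000e+00,  0.00000000e+00,  0.00000000e+00,
         1.00000000e+00]])}
0.15 [0.26981194 0.53540119 0.23060579] [-7.26555579e-01 -3.05613940e+00  2.11254550e-03]
```

View pics/top0.png

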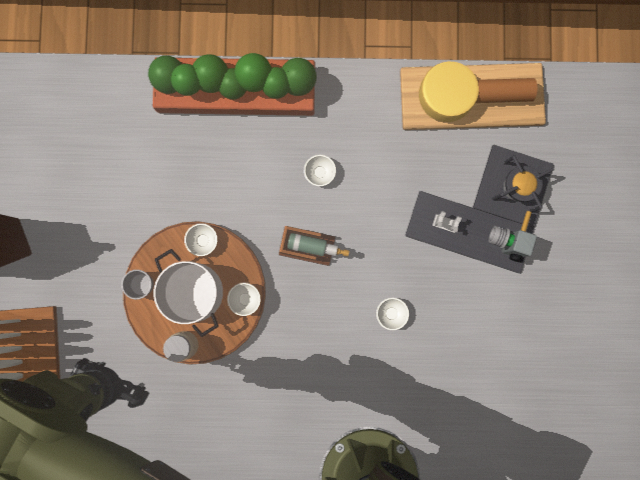

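View pics/scene0.png

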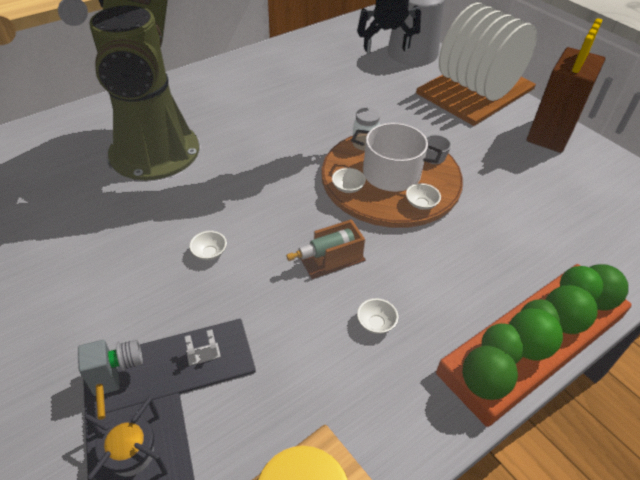

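View pics/wrist0.png

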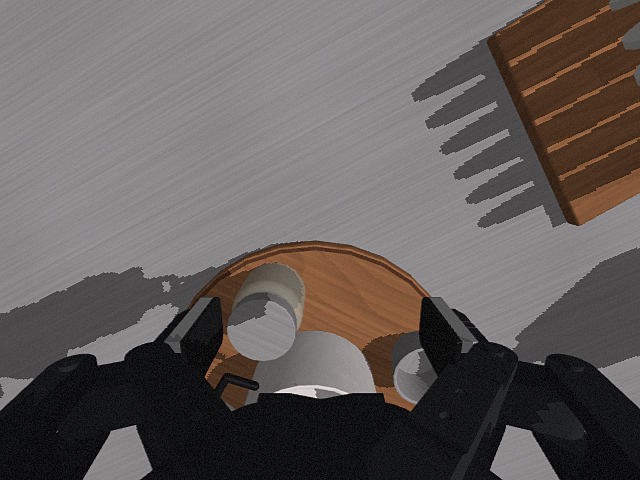

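The top view shows the holder and cartridge at about (312,245), with the nozzle pointing right. The station base spans about (415,205)–(530,260), with the coupler near (500,237) and the valve block at (523,243). Next I'll enlarge these areas.

```bash
python3 - <<'E'
import cv2,numpy as np
t=cv2.imread("pics/top0.png"); s=cv2.imread("pics/scene0.png")
a=cv2.resize(t[220:270,270:365],None,fx=8,fy=8,interpolation=cv2.INTER_CUBIC)
b=cv2.resize(t[140:280,400:560],None,fx=5,fy=5,interpolation=cv2.INTER_CUBIC)
c=cv2.resize(s[310:450,70:265],None,fx=4,fy=4,interpolation=cv2.INTER_CUBIC)
cv2.imwrite("pics/c1.png",a[:600,:800]);cv2.imwrite("pics/c2.png",b[:600]);cv2.imwrite("pics/c3.png",c)
E
```

```text
(no output)
```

View pics/c1.png

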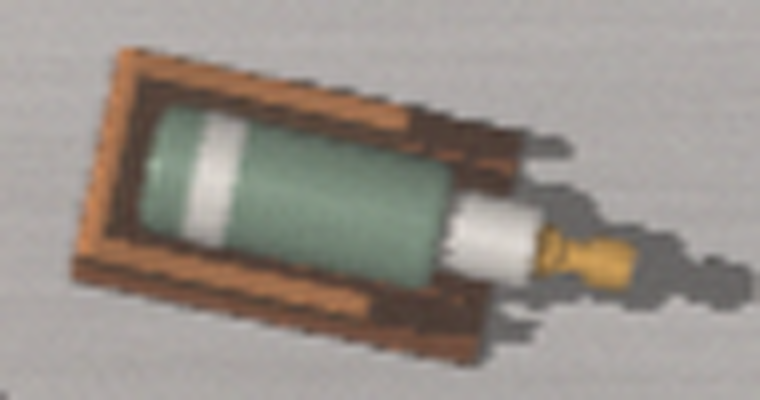

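View pics/c2.png

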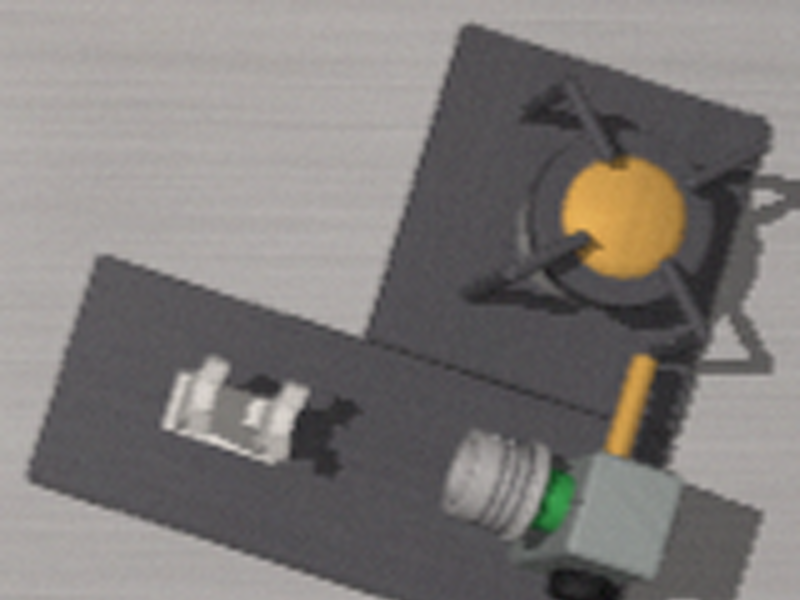

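View pics/c3.png

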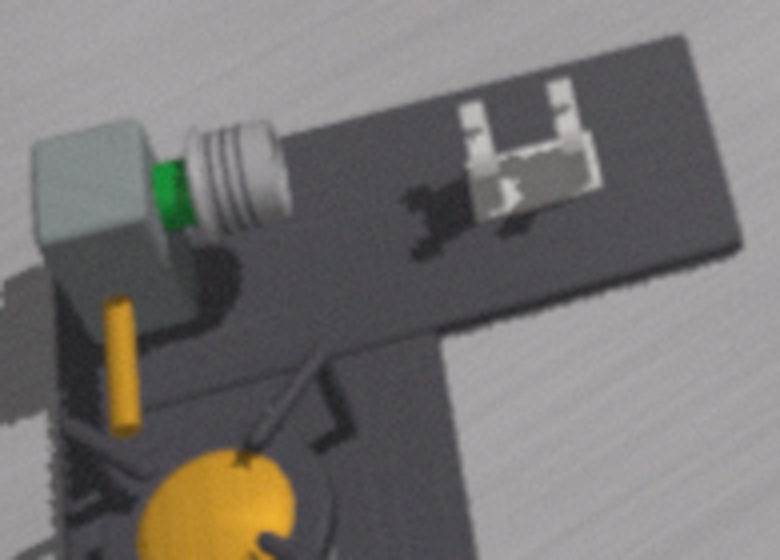

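```bash
cat > h.py <<'E'
import numpy as np, cv2
from scipy.spatial.transform import Rotation as R
from rig import bot, viewer, let_go, grasp
def cam(name, pos=None, rv=None):
    c=viewer.calibration(name); K=np.array([[c['fx'],0,c['cx']],[0,c['fy'],c['cy']],[0,0,1]])
    if name!='wrist': return K,np.linalg.inv(c['world_to_cam'])
    T=np.eye(4);T[:3,:3]=R.from_rotvec(rv).as_matrix();T[:3,3]=pos
    return K,T@c['T_tool_cam']
def ray(KT,p):
    K,T=KT; d=T[:3,:3]@np.linalg.solve(K,[p[0],p[1],1.]); return T[:3,3],d/np.linalg.norm(d)
def onz(KT,p,z):
    o,d=ray(KT,p); return o+d*(z-o[2])/d[2]
def tri(*obs):
    A=0;b=0
    for KT,p in obs:
        o,d=ray(KT,p);M=np.eye(3)-np.outer(d,d);A=A+M;b=b+M@o
    x=np.linalg.solve(A,b)
    return x,[np.linalg.norm((np.eye(3)-np.outer(ray(*q)[1],ray(*q)[1]))@(x-ray(*q)[0])) for q in obs]
def proj(KT,x):
    K,T=KT; c=np.linalg.inv(T)@np.r_[x,1]; u=K@c[:3]; return u[:2]/u[2]
def down(yaw):  # tool z down, tool y (jaw) direction at angle yaw+90 in world: tool x along yaw
    x=np.array([np.cos(yaw),np.sin(yaw),0]);z=np.array([0,0,-1.]);return R.from_matrix(np.c_[x,np.cross(z,x),z]).as_rotvec()
E
python3 - <<'E'
from h import *
np.set_printoptions(precision=4,suppress=True)
t=cam('top');s=cam('scene')
c2=lambda u,v:(u/5+400-.4,v/5+140-.4); c3=lambda u,v:(u/4+70-.4,v/4+310-.4); c1=lambda u,v:(u/8+270-.4,v/8+220-.4)
for n,p in dict(A=c2(98,255),B=c2(30,478),C=c2(470,25),D=c2(770,120)).items(): print(n,onz(t,p,.012))
for n,p in dict(B=c3(685,37),A=c3(741,240)).items(): print(n,onz(s,p,.012))
tip=c1(635,262); rear=c1(145,185)
print('tip',onz(t,tip,.05),'rear',onz(t,rear,.05))
print(bot.read_t())
R0=R.from_rotvec(bot.read_orientation()).as_matrix();print(R0)
E
```

```text
A [ 0.7078 -0.1161  0.012 ]
B [ 0.5952 -0.0828  0.012 ]
C [ 0.8276 -0.3028  0.012 ]
D [ 0.7817 -0.4531  0.012 ]
B [ 0.5989 -0.0831  0.012 ]
A [ 0.7088 -0.118   0.012 ]
tip [0.5479 0.0596 0.05  ] rear [0.5688 0.2082 0.05  ]
0.15
[[-0.893   0.45   -0.0006]
 [ 0.45    0.893  -0.0012]
 [-0.     -0.0014 -1.    ]]
```

```bash
cat > survey.py <<'E'
from h import *
import pickle,sys
def shot(name,xy,yaw,z):
    """camera roughly above xy"""
    u=np.array([np.cos(yaw),np.sin(yaw)])
    p=np.r_[np.array(xy)-.067*u,z]
    bot.reach(p,down(yaw)); bot.sleep(0.15)
    P=bot.read_eef_pos();O=bot.read_orientation()
    im=viewer.grab_frame('wrist'); cv2.imwrite(f'pics/{name}.png',im[:,:,::-1])
    pickle.dump((P,O),open(f'pics/{name}.pkl','wb')); print(name,bot.read_t(),P)
E
python3 - <<'E'
from survey import *
yaw=np.radians(-98.0);u=np.array([np.cos(yaw),np.sin(yaw)]);m=np.array([.558,.134])
for sgn in (0,np.pi): print(sgn,bot.solve_ik([.553,.104,.1],down(yaw+sgn)),bot.solve_ik([.594,-.294,.1],down(np.radians(-106.5)+sgn)))
shot('w1',m-.03*u,yaw,.2)
shot('w2',m+.06*u,yaw,.2)
E
```

```text
0 [ 0.1858938   0.33079155 -0.33597434  0.90403044  0.         -1.24527619] [-0.45959905  0.50385882 -0.07211846  0.99481904  0.         -1.74241605]
3.141592653589793 [ 0.1858938   0.33079155 -0.33597434  0.90403044  0.          1.89631647] [-0.45959905  0.50385882 -0.07211846  0.99481904  0.          1.39917661]
w1 2.5833 [0.57130543 0.23050425 0.20005112]
w2 3.2333 [0.55924814 0.1417305  0.20007842]
```

View pics/w1.png

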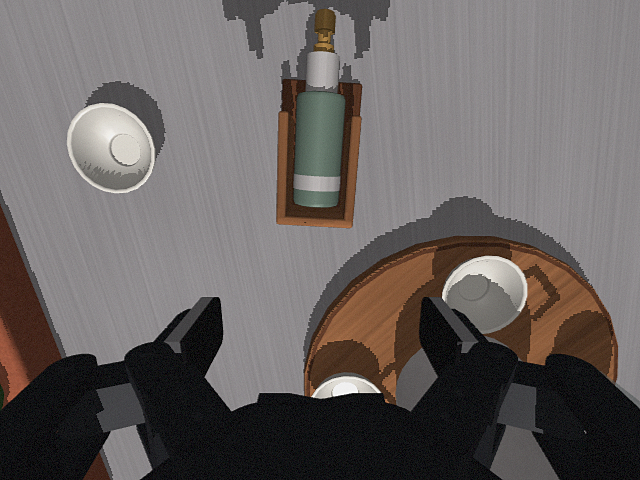

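View pics/w2.png

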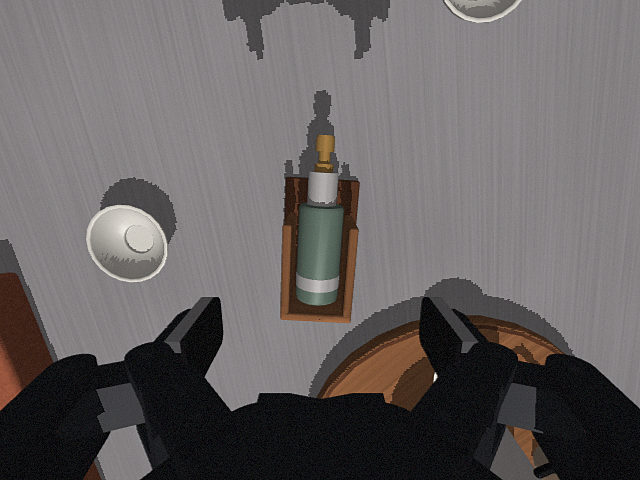

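```bash
python3 - <<'E'
from survey import *
yaw=np.radians(-106.5);u=np.array([np.cos(yaw),np.sin(yaw)]);o=np.array([.612,-.234])
shot('s1',o-.06*u,yaw,.22)
shot('s2',o+.04*u,yaw,.22)
E
```

```text
s1 4.4833 [ 0.64794896 -0.11037856  0.22003499]
s2 5.1667 [ 0.62001033 -0.20695528  0.22005542]
```

w1 and w2 show the cartridge nearly upright in the picture. In w1 the nozzle tip is at (325,10), the neck/body edge at (321,92) and the rear at (316,206). In w2 the same points are at (326,135), (322,205) and (318,303).

View pics/s1.png

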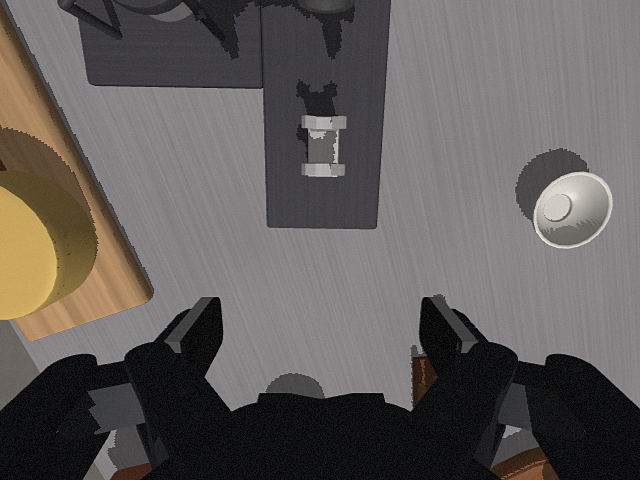

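View pics/s2.png

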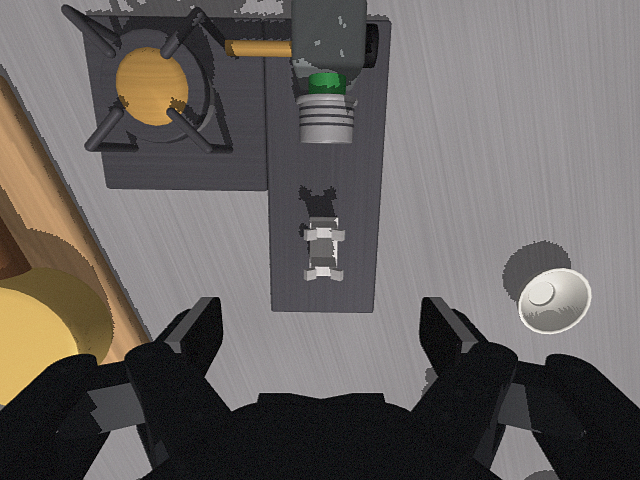

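```bash
python3 - <<'E'
from h import *
import pickle
np.set_printoptions(precision=4,suppress=True)
ims={};KT={}
for n in ('w1','w2'):
    im=cv2.imread(f'pics/{n}.png'); h=cv2.cvtColor(im,cv2.COLOR_BGR2HSV); KT[n]=cam('wrist',*pickle.load(open(f'pics/{n}.pkl','rb')))
    def big(m):
        m=m.astype('uint8'); m[:, :250]=0; m[:,400:]=0; m[320:]=0
        k,l,st,c=cv2.connectedComponentsWithStats(m); i=1+np.argmax(st[1:,4]); return l==i
    g=big((h[...,0]>60)&(h[...,0]<95)&(h[...,1]>40))
    b=big((h[...,0]>15)&(h[...,0]<30)&(h[...,1]>110))
    w=big((h[...,1]<25)&(h[...,2]>165))
    for q,m in (('green',g),('brass',b),('white',w)):
        r,c=np.nonzero(m); print(n,q,m.sum(),r.min(),r.max(),c.min(),c.max(), [ (int(y),round(c[r==y].mean(),1),len(c[r==y])) for y in np.linspace(r.min()+1,r.max()-1,4).astype(int)])
E
```

```text
w1 green 69 142 167 334 341 [(143, np.float64(340.0), 3), (150, np.float64(338.5), 4), (158, np.float64(339.0), 2), (166, np.float64(336.8), 4)]
w1 brass 732 9 52 314 335 [(10, np.float64(324.0), 13), (23, np.float64(324.5), 20), (37, np.float64(324.0), 13), (51, np.float64(330.5), 6)]
w1 white 523 51 88 314 333 [(52, np.float64(321.5), 14), (63, np.float64(322.5), 14), (75, np.float64(322.5), 14), (87, np.float64(327.0), 5)]
w2 green 86 203 226 299 311 [(204, np.float64(303.0), 3), (211, np.float64(299.5), 2), (218, np.float64(302.0), 2), (225, np.float64(300.5), 2)]
w2 brass 584 135 172 315 334 [(136, np.float64(325.5), 16), (147, np.float64(324.5), 18), (159, np.float64(324.0), 11), (171, np.float64(323.5), 18)]
w2 white 259 173 203 316 330 [(174, np.float64(323.6), 10), (183, np.float64(322.0), 9), (192, np.float64(322.4), 10), (202, np.float64(325.0), 5)]
```

```bash
python3 - <<'E'
from h import *
import pickle
np.set_printoptions(precision=4,suppress=True)
F={}
for n in ('w1','w2'):
    im=cv2.imread(f'pics/{n}.png'); im=cv2.GaussianBlur(im,(3,3),0); h=cv2.cvtColor(im,cv2.COLOR_BGR2HSV).astype(int); F[n]={}
    K=F[n]['KT']=cam('wrist',*pickle.load(open(f'pics/{n}.pkl','rb')))
    def big(m):
        m=m.astype('uint8'); m[:, :270]=0; m[:,370:]=0; m[312:]=0
        k,l,st,c=cv2.connectedComponentsWithStats(m); i=1+np.argmax(st[1:,4]); return (l==i)
    g=(h[...,0]>55)&(h[...,0]<100)&(h[...,1]>25)
    b=(h[...,0]>12)&(h[...,0]<35)&(h[...,1]>100)&(h[...,2]>60); b[200:]=0
    for q,m in (('green',big(g)),('brass',big(b))):
        r,c=np.nonzero(m)
        rows=np.unique(r); mid=np.array([(c[r==y].min()+c[r==y].max())/2 for y in rows]); wd=np.array([np.ptp(c[r==y])+1 for y in rows])
        f=np.polyfit(rows,mid,1); print(n,q,r.min(),r.max(),'width',np.median(wd),'line',f)
        F[n][q]=(r.min(),r.max(),f)
def P(n,q,row): f=F[n][q][2]; return (np.polyval(f,row),row)
for nm,q,i in (('bodyfront','green',0),('bodyrear(band)','green',1),('tip','brass',0),('brassrear','brass',1)):
    x,e=tri(*[(F[n]['KT'],P(n,q,F[n][q][i]+(-.5 if i==0 else .5))) for n in('w1','w2')]); print(nm,x,e)
# manual rear
x,e=tri((F['w1']['KT'],(316,206.5)),(F['w2']['KT'],(318,303.5)));print('rear',x,e)
# neck/body line on planes
t=cam('top');s=cam('scene')
E
```

```text
w1 green 91 175 width 46.0 line [ -0.024  322.1107]
w1 brass 9 51 width 19.0 line [ -0.0156 324.7131]
w2 green 204 279 width 42.0 line [ -0.0208 324.2402]
w2 brass 135 171 width 18.0 line [ -0.0447 331.0402]
bodyfront [0.556  0.1153 0.0577] [np.float64(0.00020400046990469052), np.float64(0.00020400046990451086)]
bodyrear(band) [0.5665 0.1795 0.0703] [np.float64(6.336089568729078e-05), np.float64(6.336089568745158e-05)]
tip [0.5444 0.0598 0.0565] [np.float64(0.000108865310433314), np.float64(0.00010886531043325325)]
brassrear [0.5493 0.0889 0.0595] [np.float64(0.000317049917333054), np.float64(0.00031704991733288415)]
rear [0.5712 0.2052 0.0637] [np.float64(0.0005568961909024895), np.float64(0.000556896190902402)]
```

Triangulated heights fit a cartridge axis near z = 0.050: the tip's top edge is at 0.0565, and the green section's rear end on the body top is at 0.0703. The body length also matches. The station views show the sleeve at (326,115) in s2, and the V rests at (324,123) and (323,170) in s1. I'll enlarge those next.

```bash
python3 - <<'E'
import cv2
a=cv2.imread('pics/s1.png')[100:240,250:400];b=cv2.imread('pics/s2.png')[60:320,255:400]
cv2.imwrite('pics/z1.png',cv2.resize(a,None,fx=4,fy=4,interpolation=cv2.INTER_NEAREST)); cv2.imwrite('pics/z2.png',cv2.resize(b[:140],None,fx=4,fy=4,interpolation=cv2.INTER_NEAREST)); cv2.imwrite('pics/z3.png',cv2.resize(b[140:],None,fx=4,fy=4,interpolation=cv2.INTER_NEAREST))
E
```

```text
(no output)
```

View pics/z1.png

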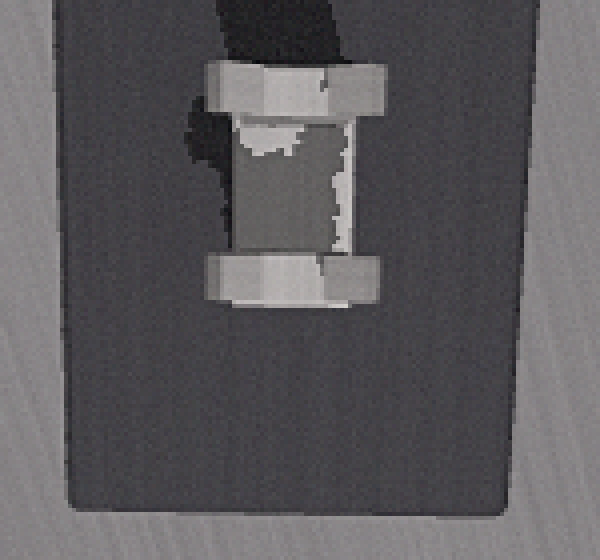

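View pics/z2.png

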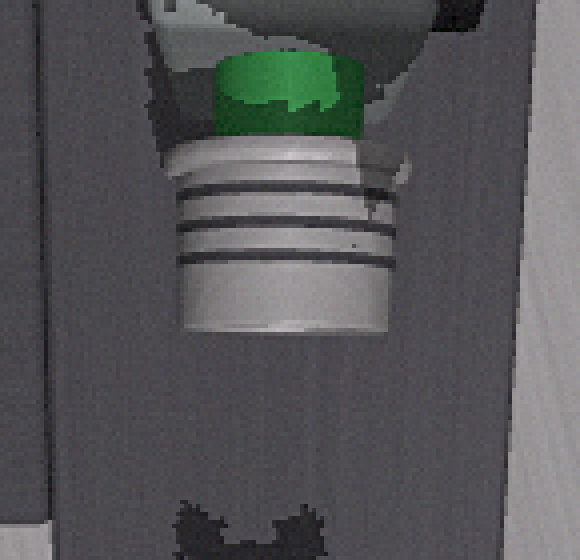

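View pics/z3.png

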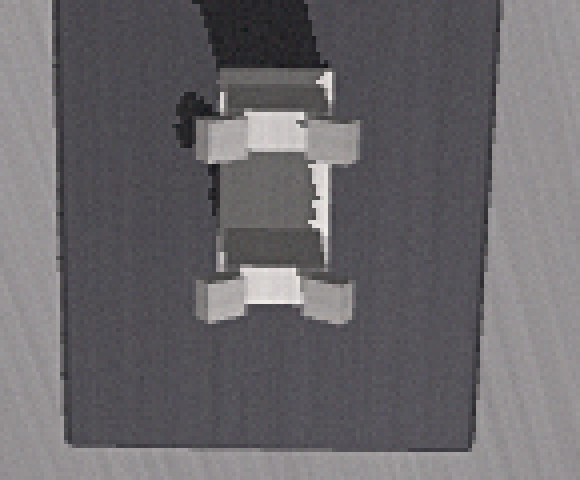

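```bash
python3 - <<'E'
from h import *
import pickle
np.set_printoptions(precision=4,suppress=True)
K1,K2=[cam('wrist',*pickle.load(open(f'pics/{n}.pkl','rb'))) for n in('s1','s2')]
z1=lambda u,v:(u/4+250-.5,v/4+100-.5);z2=lambda u,v:(u/4+255-.5,v/4+60-.5);z3=lambda u,v:(u/4+255-.5,v/4+200-.5)
D=dict(baseL=(z1(70,510),z3(67,443)),baseR=(z1(507,513),z3(470,450)),frL=(z1(208,62),z3(197,118)),frR=(z1(386,66),z3(358,122)),reL=(z1(208,253),z3(197,283)),reR=(z1(380,256),z3(352,281)))
X={}
for k,(a,b) in D.items(): X[k],e=tri((K1,a),(K2,b)); print(k,X[k],np.round(e[0],4))
t=cam('top');s=cam('scene')
A=np.array([.7083,-.117]);B=np.array([.597,-.083])
# sides of base at z=.012
for nm,Kt,pts in (('L',K1,[z1(56,100),z1(68,480)]),('R',K1,[z1(532,100),z1(510,480)]),('L2',K2,[z3(56,20),z3(66,420)]),('R2',K2,[z3(498,20),z3(472,420)]),('R2far',K2,[z2(535,20),z2(503,540)])):
    p,q=[onz(Kt,x,.012)[:2] for x in pts]; print(nm,p,q,np.degrees(np.arctan2(*(p-q)[::-1])))
sl=onz(K2,z2(285.5,322),.097); print('sleeve front',sl, 'groove',onz(K2,z2(287,262),.097), 'mid band',onz(K2,z2(289,100),.090))
print('axis V front', (X['frL']+X['frR'])/2,'rear',(X['reL']+X['reR'])/2)
E
```

```text
baseL [ 0.7072 -0.1177  0.0056] 0.0001
baseR [ 0.593  -0.0846  0.0114] 0.0005
frL [ 0.6355 -0.2112  0.0576] 0.0001
frR [ 0.5991 -0.1996  0.0582] 0.0001
reL [ 0.6471 -0.1731  0.0614] 0.0001
reR [ 0.6109 -0.1617  0.058 ] 0.0003
L [ 0.6754 -0.2187] [ 0.7037 -0.1267] -107.07755824234405
R [ 0.5615 -0.1853] [ 0.5897 -0.0932] -107.03126940504232
L2 [ 0.6685 -0.2381] [ 0.7031 -0.1275] -107.38850828062307
R2 [ 0.5559 -0.2049] [ 0.5907 -0.0942] -107.43351410301086
R2far [ 0.5156 -0.3328] [ 0.5521 -0.2148] -107.20651466869862
sleeve front [ 0.5942 -0.2808  0.097 ] groove [ 0.5909 -0.2911  0.097 ] mid band [ 0.5823 -0.3191  0.09  ]
axis V front [ 0.6173 -0.2054  0.0579] rear [ 0.629  -0.1674  0.0597]
```

Station fit: four independent features (V rests, sleeve front, base corners) agree on an origin of (0.6084,-0.2345) to within 1 mm, with yaw -107.1°. Rest tops come out at 58–61 mm against the stated 62. I'll grasp the neck now.

```bash
cat >> h.py <<'E'
CY=np.radians(-100.4); NECK=np.array([.5524,.1031])
SY=np.radians(-107.1); SO=np.array([.6084,-.2345]); SU=np.array([np.cos(SY),np.sin(SY)]); SV=np.array([-SU[1],SU[0]])
def st(x,y,z): return np.r_[SO+x*SU+y*SV,z]
E
python3 - <<'E'
from h import *
np.set_printoptions(precision=4,suppress=True)
bot.reach(np.r_[NECK,.15],down(CY))
bot.move_straight(np.r_[NECK,.031],vel=.12)
print(bot.read_t(),bot.read_wrist_force())
im=viewer.grab_frame('wrist');cv2.imwrite('pics/g0.png',im[:,:,::-1])
grasp(); print(bot.read_finger_gap(),bot.read_wrist_force(),bot.read_eef_pos(),bot.read_t())
im=viewer.grab_frame('wrist');cv2.imwrite('pics/g1.png',im[:,:,::-1])
E
```

```text
7.5417 [-0.1489 -0.3168  0.7674]
0.2845558676225597 [-0.405  -0.4354  3.2234] [0.5526 0.1031 0.0313] 8.175
```

View pics/g1.png

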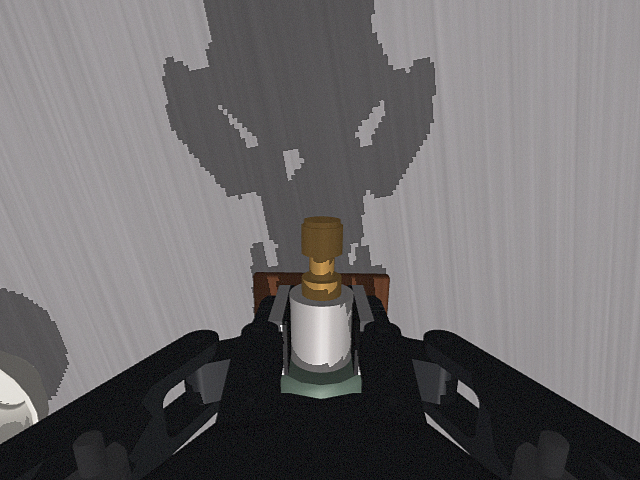

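g1 shows the fingers closed on the white neck at (321,330), with the nozzle clear ahead at (322,235). The gap is 24 mm against the 26 mm neck. Next I'll lift and carry it over the cradle.

```bash
python3 - <<'E'
from h import *
np.set_printoptions(precision=4,suppress=True)
bot.move_straight(np.r_[NECK,.15],vel=.15)
print(bot.read_finger_gap(),bot.read_wrist_force(),bot.read_t())
bot.reach(st(-.010,0,.13),down(SY)); 
bot.move_straight(st(-.010,0,.080),vel=.12); bot.sleep(.2)
print(bot.read_wrist_force(),bot.read_t())
cv2.imwrite('pics/p_w.png',viewer.grab_frame('wrist')[:,:,::-1])
cv2.imwrite('pics/p_s.png',viewer.grab_frame('scene')[300:460,60:275,::-1].repeat(3,0).repeat(3,1))
E
```

```text
0.2851131152967566 [-0.7356 -0.566  -2.3503] 9.1667
[ 0.0779 -0.6039 -2.212 ] 11.2
```

View pics/p_w.png

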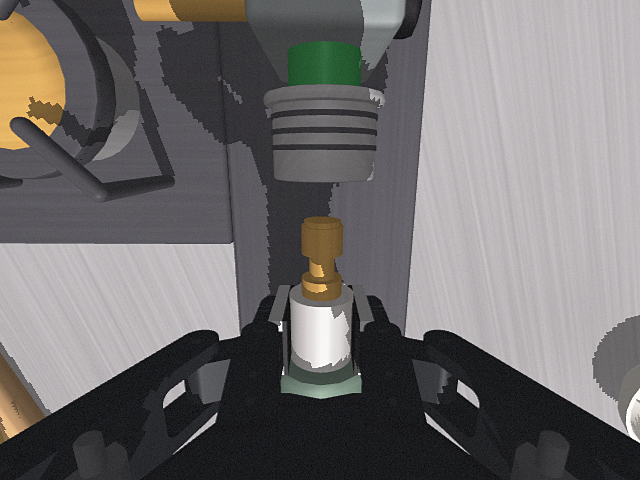

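View pics/p_s.png

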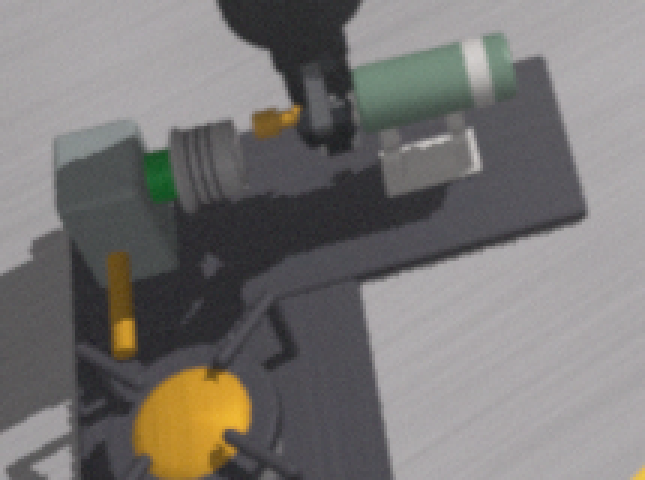

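p_w shows the nozzle at (322,235) lined up with the sleeve front centre at (325,165), about 1 mm off. The scene view shows the body level above the rests. I'll lower it next.

```bash
python3 - <<'E'
from h import *
np.set_printoptions(precision=4,suppress=True)
for z in (.060,.058,.0565,.0555):
    bot.move_straight(st(-.010,-.0005,z),vel=.08 if z>.059 else .03)
    f=bot.read_wrist_force(); print(z,bot.read_eef_pos(),f)
    if f[2]>3: break
cv2.imwrite('pics/p2_s.png',viewer.grab_frame('scene')[300:460,60:275,::-1].repeat(3,0).repeat(3,1))
print(bot.read_t())
E
```

```text
0.06 [ 0.61   -0.2245  0.0589] [-0.2167 -0.8009 -2.4344]
0.058 [ 0.6107 -0.2247  0.0579] [ 0.0573 -0.6813 -3.5812]
0.0565 [ 0.611  -0.2248  0.0567] [-0.0074 -0.4999 -1.4448]
0.0555 [ 0.6111 -0.225   0.0562] [-1.7256 -0.8531  4.9671]
12.5
```

View pics/p2_s.png

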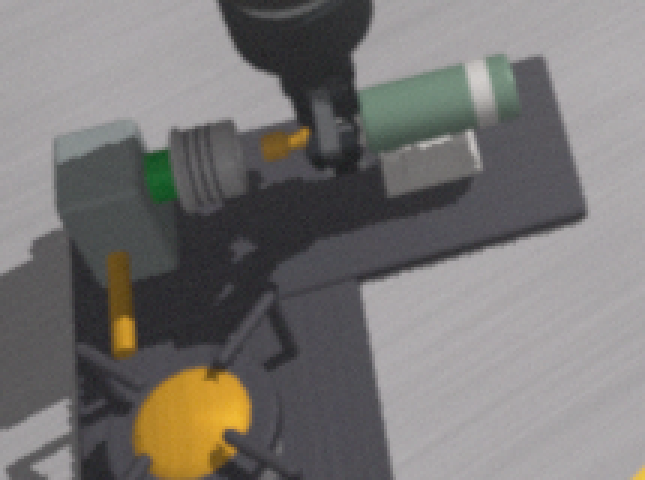

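Contact came at TCP z = 0.056, which puts the axis at 0.075 as expected. I'll let go and look.

```bash
python3 - <<'E'
from h import *
import pickle
np.set_printoptions(precision=4,suppress=True)
let_go(); bot.sleep(.15); print(bot.read_wrist_force(),bot.read_t())
bot.move_straight(st(-.010,-.0005,.14),vel=.15)
bot.sleep(.1);P=bot.read_eef_pos(),bot.read_orientation()
cv2.imwrite('pics/r_w.png',viewer.grab_frame('wrist')[:,:,::-1]);pickle.dump(P,open('pics/r_w.pkl','wb'))
cv2.imwrite('pics/r_s.png',viewer.grab_frame('scene')[300:460,60:275,::-1].repeat(3,0).repeat(3,1)); print(bot.read_t())
E
```

```text
[ 0.0619 -0.1215  0.1378] 13.2667
14.1833
```

View pics/r_w.png

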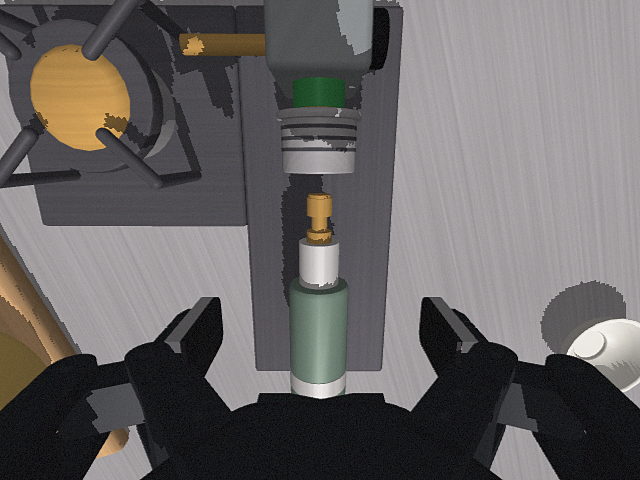

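View pics/r_s.png

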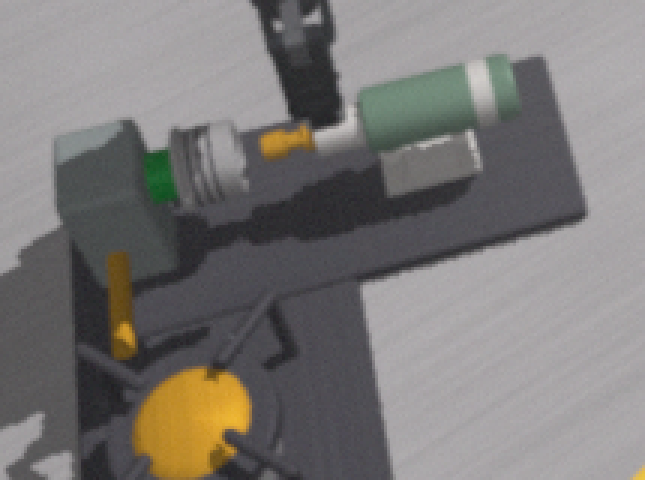

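The cartridge lies in the cradle in line with the sleeve: tip at (320,195), sleeve front at (319,172). I'll check the numbers, then work the sleeve.

```bash
python3 - <<'E'
from h import *
import pickle
np.set_printoptions(precision=4,suppress=True)
K=cam('wrist',*pickle.load(open('pics/r_w.pkl','rb')));K2=cam('wrist',*pickle.load(open('pics/s2.pkl','rb')))
def S(p): d=p[:2]-SO; return np.r_[d@SU,d@SV,p[2]]
print('tip',S(onz(K,(319.5,193),.083)),'body',S(onz(K,(319,279),.095)),'bodyrear',S(onz(K,(318,375),.095)),'sleeve',S(onz(K,(319,172.5),.097)))
x,e=tri((K,(319,172.5)),(K2,(325.9,142.5)));print('sleeve front top',S(x),e[0])
# last groove
im=cv2.imread('pics/r_w.png'); print(bot.read_t())
E
```

```text
tip [ 0.0354 -0.0008  0.083 ] body [-0.0145 -0.0004  0.095 ] bodyrear [-0.0814  0.0003  0.095 ] sleeve [ 0.0481 -0.0005  0.097 ]
sleeve front top [ 0.0472 -0.0004  0.0794] 0.00010173219020105699
14.1833
```

```bash
python3 - <<'E'
from h import *
np.set_printoptions(precision=4,suppress=True)
def S(p): d=p[:2]-SO; return np.r_[d@SU,d@SV,p[2]]
y=-.0005
bot.move_straight(st(.062,y,.14),vel=.2)
bot.move_straight(st(.062,y,.057),vel=.12); print(bot.read_wrist_force(),bot.read_t())
grasp(); print('gap',bot.read_finger_gap()*85,S(bot.read_eef_pos()),bot.read_wrist_force())
for dx in (.006,.011,.0125,.014):
    bot.move_straight(st(.062+dx,y,.057),vel=.05); f=bot.read_wrist_force()
    print(dx,S(bot.read_eef_pos()),'fx',f[:2]@SU,'fz',f[2],bot.read_t())
cv2.imwrite('pics/sl_w.png',viewer.grab_frame('wrist')[:,:,::-1])
cv2.imwrite('pics/sl_s.png',viewer.grab_frame('scene')[300:460,60:275,::-1].repeat(3,0).repeat(3,1)); print(bot.read_t())
E
```

```text
[-0.1851  1.0111  0.2893] 15.5333
gap 42.518594669211176 [ 0.0621 -0.0003  0.0582] [-1.3649  0.9515  5.5318]
0.006 [ 0.0646 -0.0003  0.0581] fx -11.576014486350674 fz 7.530664425937353 16.2833
0.011 [ 0.0679 -0.0003  0.0582] fx -17.359435818628295 fz 7.508439430917882 16.5333
0.0125 [ 0.0691 -0.0003  0.0582] fx -15.820008901017793 fz 7.967731896627785 16.7833
0.014 [ 0.0743 -0.0003  0.0582] fx -5.700904621586317 fz 6.232421117331493 17.0333
17.1333
```

View pics/sl_s.png

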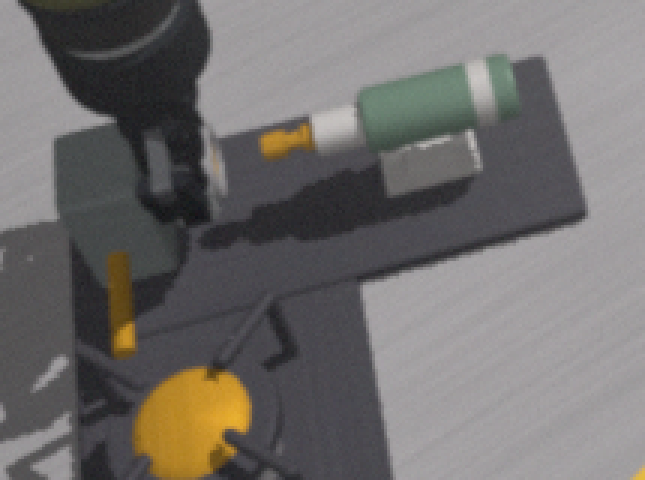

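```bash
python3 - <<'E'
from h import *
np.set_printoptions(precision=4,suppress=True)
bot.move_straight(st(.0775,-.0005,.057),vel=.05);f=bot.read_wrist_force(); print('fx',f[:2]@SU, (bot.read_eef_pos()[:2]-SO)@SU)
let_go(); bot.move_straight(st(.0755,-.0005,.145),vel=.2)
cv2.imwrite('pics/q_s.png',viewer.grab_frame('scene')[300:460,60:275,::-1].repeat(3,0).repeat(3,1))
print(bot.read_t())
E
```

```text
fx -10.262095885426529 0.07426346905004734
18.525
```

View pics/q_s.png

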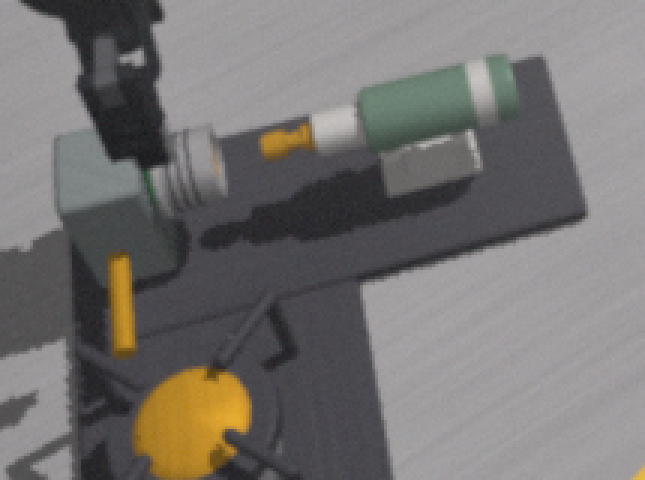

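The sleeve stays back on its own: the green band is nearly covered at (152,190) and the mouth sits further back at (215,160). Next I'll grip the body and push.

```bash
python3 - <<'E'
from h import *
np.set_printoptions(precision=4,suppress=True)
def S(p): d=p[:2]-SO; return np.r_[d@SU,d@SV,p[2]]
y=-.0005;x0=-.057
bot.move_straight(st(x0,y,.145),vel=.25)
bot.move_straight(st(x0,y,.061),vel=.12); print(bot.read_wrist_force(),bot.read_t())
grasp(); print('gap',bot.read_finger_gap()*85,S(bot.read_eef_pos()),bot.read_wrist_force())
for dx in (.02,.032,.040):
    bot.move_straight(st(x0+dx,y,.061),vel=.06); f=bot.read_wrist_force()
    print(dx,S(bot.read_eef_pos()),'fx',f[:2]@SU,'fy',f[:2]@SV,'fz',f[2],bot.read_t())
    if f[:2]@SU<-15: break
cv2.imwrite('pics/i_w.png',viewer.grab_frame('wrist')[:,:,::-1])
cv2.imwrite('pics/i_s.png',viewer.grab_frame('scene')[300:460,60:275,::-1].repeat(3,0).repeat(3,1)); print(bot.read_t())
E
```

```text
[ 0.0598 -1.0685 -0.8544] 20.0583
gap 38.12375888424763 [-0.0571  0.0001  0.0619] [-1.2693  0.6112  5.7896]
0.02 [-0.0378  0.      0.0619] fx -4.1187592168613385 fy -1.0297126634734872 fz 5.175396269207006 21.0417
0.032 [-0.0255 -0.      0.0618] fx -3.3948794985619237 fy -0.6738506805019226 fz 5.861852329259326 21.3917
0.04 [-0.0175 -0.0001  0.0616] fx -1.6067581139705982 fy -1.332971550275848 fz 6.070045165088371 21.675
21.775
```

View pics/i_w.png

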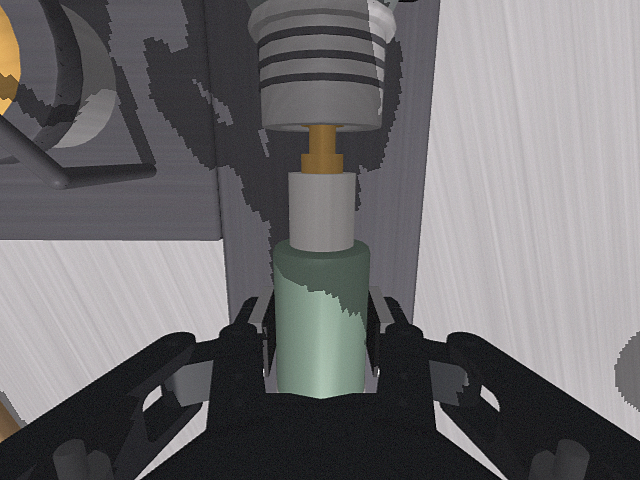

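View pics/i_s.png

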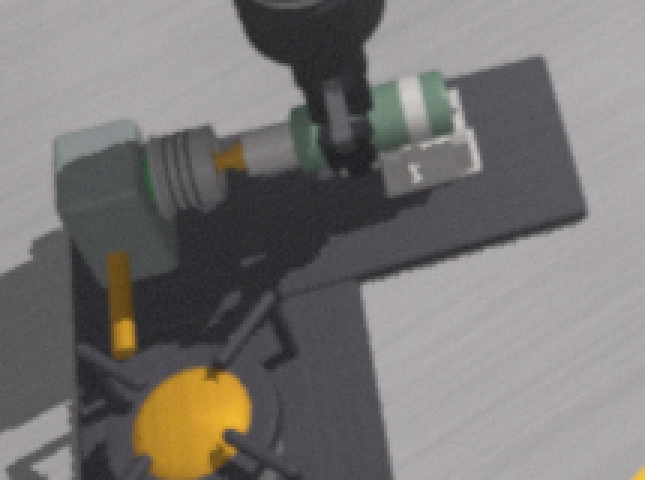

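The nozzle is entering straight: the neck centre at (322,210) is in line with the sleeve at (322,100), and side force is about 1 N. I'll keep pushing while watching the force.

```bash
python3 - <<'E'
from h import *
np.set_printoptions(precision=4,suppress=True)
def S(p): d=p[:2]-SO; return np.r_[d@SU,d@SV,p[2]]
y=-.0005;x0=-.057; last=None
for dx in (.046,.050,.053,.055,.057,.059,.061,.063):
    bot.move_straight(st(x0+dx,y,.061),vel=.05); f=bot.read_wrist_force(); p=S(bot.read_eef_pos())
    print(dx,p,'fx',round(f[:2]@SU,2),'fy',round(f[:2]@SV,2),'fz',round(f[2],2),bot.read_t())
    if f[:2]@SU<-28: break
bot.sleep(.3);f=bot.read_wrist_force();print(S(bot.read_eef_pos()),f[:2]@SU,bot.read_finger_gap()*85)
cv2.imwrite('pics/j_w.png',viewer.grab_frame('wrist')[:,:,::-1])
cv2.imwrite('pics/j_s.png',viewer.grab_frame('scene')[300:460,60:275,::-1].repeat(3,0).repeat(3,1)); print(bot.read_t())
E
```

```text
0.046 [-0.0117 -0.0001  0.0615] fx -2.55 fy -1.08 fz 4.92 22.0417
0.05 [-0.0089 -0.0001  0.0615] fx -6.82 fy -0.86 fz 5.62 22.2917
0.053 [-0.0058 -0.0001  0.0618] fx -7.14 fy -2.11 fz 6.69 22.5417
0.055 [-0.0057 -0.0001  0.0618] fx -11.64 fy -2.19 fz 7.76 22.7917
0.057 [-0.0055 -0.0001  0.0618] fx -17.37 fy -1.56 fz 8.18 23.0417
0.059 [-0.0002 -0.0001  0.0617] fx -5.65 fy -0.96 fz 6.32 23.2917
0.061 [ 0.0016 -0.0002  0.0616] fx -7.69 fy -0.95 fz 6.8 23.5417
0.063 [ 0.0016 -0.0001  0.0617] fx -14.39 fy -1.8 fz 6.8 23.7917
[ 0.0016 -0.0001  0.0616] -14.048817846632593 38.239976936672655
24.1917
```

View pics/j_w.png

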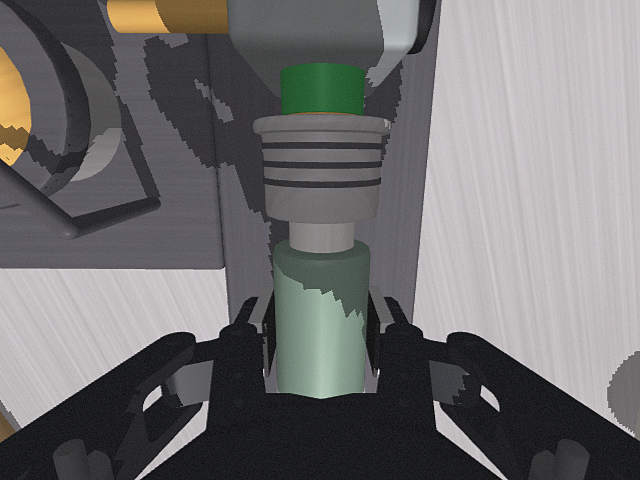

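View pics/j_s.png

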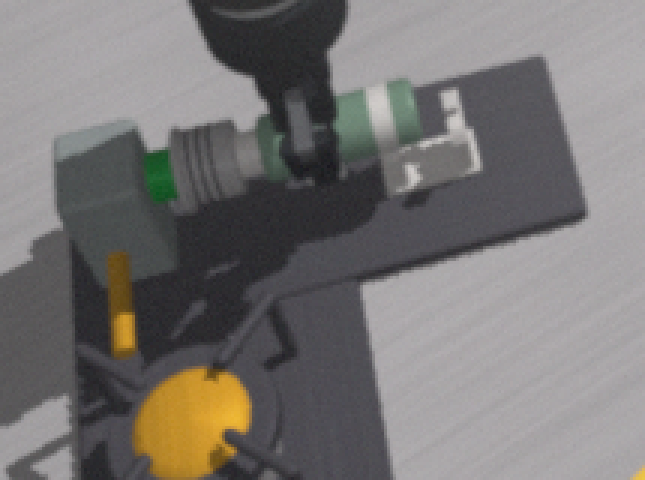

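The sleeve has sprung forward: the green band is bare at (322,88), about 12–13 mm of neck is left showing, and there is a hard stop at 14 N. I'll release, retreat and check.

```bash
python3 - <<'E'
from h import *
import pickle
np.set_printoptions(precision=4,suppress=True)
let_go(); bot.move_straight(st(-.01,-.0005,.16),vel=.2); bot.sleep(.1)
P=bot.read_eef_pos(),bot.read_orientation(); im=viewer.grab_frame('wrist'); cv2.imwrite('pics/k_w.png',im[:,:,::-1]);pickle.dump(P,open('pics/k_w.pkl','wb'))
cv2.imwrite('pics/k_s.png',viewer.grab_frame('scene')[300:460,60:275,::-1].repeat(3,0).repeat(3,1)); 
bot.move_straight(st(-.20,0,.25),vel=.3)
cv2.imwrite('pics/k_t.png',viewer.grab_frame('top')[:,:,::-1]); print(bot.read_t(),bot.read_wrist_force())
E
```

```text
26.4667 [ 0.5992  0.5783 -0.0339]
```

View pics/k_w.png

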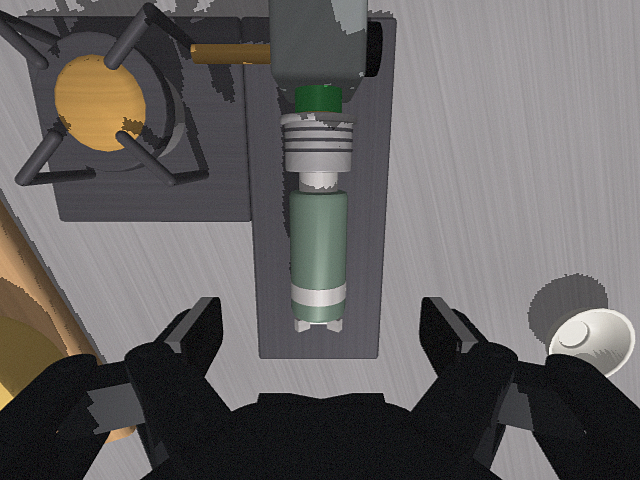

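View pics/k_s.png

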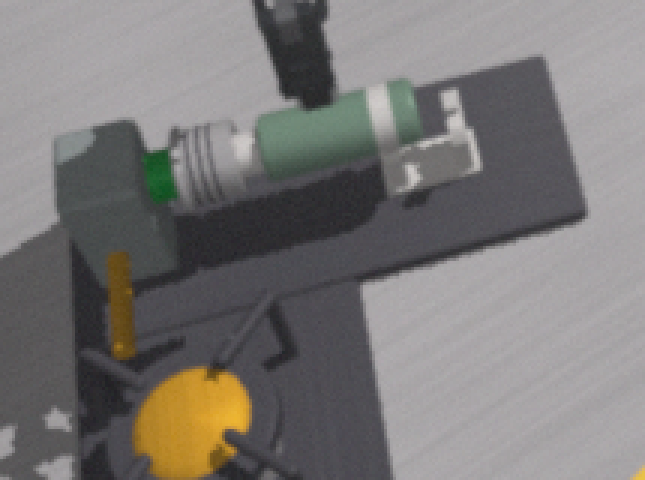

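View pics/k_t.png

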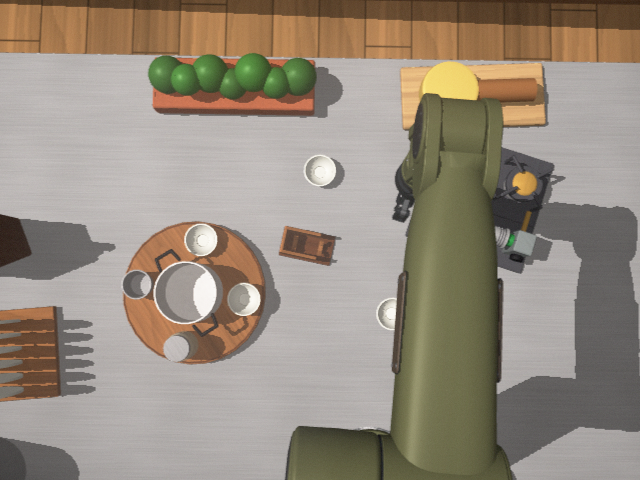

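```bash
python3 - <<'E'
from h import *
import pickle
np.set_printoptions(precision=4,suppress=True)
def S(p): d=p[:2]-SO; return np.r_[d@SU,d@SV,p[2]]
K=cam('wrist',*pickle.load(open('pics/k_w.pkl','rb')));Kr=cam('wrist',*pickle.load(open('pics/r_w.pkl','rb')))
print('now body front',S(onz(K,(319,192),.093)),'rear/band edge',S(onz(K,(318.5,289),.095)),S(onz(K,(318.5,322),.09)))
def prof(f,c0,c1):
    g=cv2.cvtColor(cv2.imread(f),cv2.COLOR_BGR2HSV); m=(g[...,0]>50)&(g[...,0]<75)&(g[...,1]>140); r,c=np.nonzero(m[60:140,280:360]); return r.min()+60,r.max()+60
a=prof('pics/k_w.png',0,0);b=prof('pics/r_w.png',0,0);print(a,b)
print('green band rear edge of sleeve: now',S(onz(K,(319,a[1]),.09)),'before (forward)',S(onz(Kr,(319,b[1]),.09)))
E
```

```text
now body front [ 0.0352 -0.0008  0.093 ] rear/band edge [-0.0289 -0.0004  0.095 ] [-0.056  -0.0003  0.09  ]
(np.int64(85), np.int64(112)) (np.int64(77), np.int64(107))
green band rear edge of sleeve: now [ 0.0821 -0.0009  0.09  ] before (forward) [ 0.0821 -0.0006  0.09  ]
```

Checks agree: the sleeve's rear edge is at station x = 82.1 mm, the same as before it was pulled. The body spans -56 to 35 mm, against -58 to 32 mm when seated. I'm handing in.

```bash
python3 - <<'E'
from rig import bot,order
print(bot.read_qvel().max() if hasattr(bot.read_qvel(),'max') else bot.read_qvel(),bot.read_wrist_force()); order.hand_in()
E
```

```text
0.004842041310985353 [ 0.59917446  0.57829181 -0.03388825]
the job is handed in; nothing more can be done
```

The cartridge is fitted and the sleeve has sprung forward over its neck; I handed the job in with about 26.5 s of the 48 s used. No verdict is reported, so this rests on my own checks.

**What I did:** I lifted the cartridge out of its holder by the neck, laid it in the cradle and let go. I pulled the sleeve back until it snapped and stayed back by itself. Then I gripped the body and pushed until it met a hard stop at about 14 N, let go and backed away.

**Checks that agreed:**
- **Sleeve:** its rear edge is at station x = 82.1 mm, the same as before I pulled it, and the green band is bare again.
- **Cartridge:** the body lies on the axis within 1 mm.
- **Robot:** it was touching nothing at hand-in, with the wrist force under 1 N.
- **Other things:** the pot, jar, cup and dishes look unmoved in the last top view. Dish_c, near the robot, was partly behind the arm there.

**Small disagreements:**
- **Body ends:** the body measured -56 to 35 mm along the station's x, against an ideal -58 to 32 mm. The nozzle tip is hidden inside the coupler, so I could not measure it directly.
- **Push length:** the gripper travelled 58.7 mm where I expected about 55.
- **Sleeve height:** a two-view height for the sleeve front came out at 79 mm where I had expected 97 mm (top edge). It came from a short baseline, so I used the stated axis height instead.

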